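Shut the slide box and hold the loader's sprung arm at its stop

TASK

Ready the slide loader for homing: first swing the slide box's open metal lid shut and press its front edge down until the spring tab snaps behind the rim on the box's front, so that the lid lies fully closed. Then, with the gripper's fingers on the upright post of the loader's sprung arm, swing the arm clockwise (seen from above), against its spring, right up to its stop, and finish while still holding it there, because it springs back if let go. Leave the other things on the bench where they are.

Things in the scene. Friction and masses are not known exactly. Their poses are not given: they have to be found in the camera images.
- magazine: The slide box, fixed to the bench: open black box 140 (x) x 120 (y) x 65 mm high with upright glass slides inside. Origin: centre of its underside; its +x points from the front (rim and catch) to the hinge side. A flat steel foot sticks out 27 mm at the hinge side, 4 mm thick. It and the loader may stand either side of one another.
- flap (a joint): Angle of the box's aluminium lid (rad): 0 = shut and level, grows as the lid opens upward about its hinge along the box's far (+x) top edge; 1.57 = upright. It is stiff on its hinge and stays where it is left (about 1 N at the edge moves it). The tab meets the rim at about 0.09 and is past it below 0.06; pressing it past takes about 5 to 10 N at the front edge.
- flap_edge (a point): Middle of the lid's front edge on its upper (outer) face, 150 mm from the hinge; moves with the lid (plate 120 mm wide, 5 mm thick). Its x axis runs from this edge to the hinge, its z axis is the outward normal of the upper face.
- flap_hinge (a point): Point on the lid's hinge line, in the middle of its width, 65 mm above the bench. The upper face lies 6 mm off the hinge line. Its axes turn with the lid.
- catch (a joint): Angle of the sprung tab (rad), steel, 36 mm wide, reaching 26 mm below the upper face at the lid's front edge: 0 = at rest; bent outward up to about 0.15 while its nose rides over the rim; back to 0 once the nose has dropped behind (below) the rim.
- gate: The loader's arm unit, fixed to the bench: white base plate 160 (x) x 180 (y) x 12 mm, with a pivot body and coil spring 45 mm from its origin towards -y, and a steel stop pin (12 mm across, top 80 mm above the bench). Origin: underside, on the plate's middle line, 10 mm from its centre towards -x. The arm unit carries the sprung arm.
- swingarm (a joint): Angle of the sprung arm (rad): 0 = at rest; grows as the arm swings clockwise seen from above; 1.15 = at its stop. The spring drives it back to 0: about 2.7 N at the post at rest, 7.3 N at the stop. At 0 the arm points 110 degrees anticlockwise of the unit's +x axis (roughly to the robot's left), at the stop 44 degrees (ahead and to the left); the post travels mainly away from the robot.
- post_top (a point): Centre of the top of the arm's upright steel post, 16 mm in diameter, 134 mm above the bench; the post rises 50 mm above the flat arm (20 mm wide, top 85 mm above the bench), 110 mm from the pivot axis.
- pivot_top (a point): Point on the arm's vertical pivot axis, 90 mm above the bench.
- dropper: Bystander: amber dropper bottle, 26 mm across, 55 mm tall. Origin: on its underside or at its middle. Not to be disturbed.
- lenscap: Bystander: black lens cap, disc 30 mm across, 14 mm tall. Origin: on its underside or at its middle. Not to be disturbed.
- mailer: Bystander: white plastic slide mailer, 82 x 32 x 20 mm. Origin: on its underside or at its middle. Not to be disturbed.
- beaker: Bystander: small glass beaker, 60 mm across, 70 mm tall. Origin: on its underside or at its middle. Not to be disturbed.
- jar: Bystander: clear jar with white cap, 60 mm across, 75 mm tall. Origin: on its underside or at its middle. Not to be disturbed.
- driver: Bystander: screwdriver lying down, 170 mm long. Origin: on its underside or at its middle. Not to be disturbed.
- slidebox: Bystander: grey closed slide case, 90 x 130 x 35 mm. Origin: on its underside or at its middle. Not to be disturbed.

How it is judged:
By the outcome, as a careful person would: the job done as asked, in the order asked, and still so for the second after the job is handed in, while the arm keeps its last pose, push and grip.
It also fails if it takes over 48 s, if anything falls off the work surface, if the arm or the gripper's body presses on something with over 40 N, if the wrist force passes 120 N, or if a joint passes its speed limit or range.

ROBOT

A 7-joint arm with a two-finger parallel gripper is mounted at the origin on the work surface. World frame = base frame: x ahead of the robot, y to its left, z up, the work surface at z = 0. Lengths are in m, angles in degrees, forces in N, time in s.
With the tool pointing down it reaches from about 0.425 to 0.875 m from the base axis. Payload 4.7 kg.
Tool frame: the origin (TCP) lies midway between the tips of the shut fingers; the grasp point (between the pads) lies 19 mm behind it; z points along the fingers, y is the direction in which the jaws open and shut (so a half turn about z gives the same grasp; the last joint's range is limited). The gripper opens to 87 mm and grips with 3 to 60 N. Pads are 19 mm wide; open, the fingers measure 117 mm over their backs; the gripper's body (75 mm by 190 mm) begins 51 mm behind the grasp point.
Start: joints at [-74.593, 18.392, -4.016, 83.108, 1.295, 78.541, -3.26], TCP at [0.164, 0.629, 0.223] pointing down, gripper open.
Joint ranges: [-163.93, 163.93], [-17.29, 119.83], [-79.2, 71.16], [3.27, 140.29], [-89.18, 269.18], [5.43, 117.66], [-154.24, 154.24]. Speed limits (degrees/s): [147.25, 147.25, 180, 180, 180, 180, 180].

INTERFACE

Orientations are given as [roll, pitch, yaw] about the fixed x, y, z axes, in that order (R = Rz(yaw) Ry(pitch) Rx(roll)).
In Python, from cell import env gives the robot as it stands. The module is installed in compiled form; this text tells all that it offers.
- The arm moves only by the tool servo_tool, never from a script. Its argument "plan" is a list of rows, each a list of 3 entries, a list of its own where there are three numbers: the opening, from 0 (shut) to 1 (fully open), then the shift along the tool's x, y, z in cm, then the turn, a rotation vector about the tool's x, y, z in degrees. A call has 1 to 20 rows; each row shifts and turns the pose as measured when the row begins, along the tool's axes as they then stand; what a row does not reach is not made up. A row lasts 1/12 s, in which the tool goes at most 41.7 mm and 7.16 degrees, less where a joint would pass 70% of its speed; a pose out of reach is approached as far as the arm can. A call is refused whole if a number of a shift passes 4.17 or a number of a turn 7.16, either way. A call with a gripper value outside its range is refused whole. The fingers move at their own pace and stop on an object; "force" is the grip in N (left out, the last holds). Time passes only in rows, so rows that do not move let the fingers close. It gives the time, the measured TCP pose, the force and the opening at its end, in the units of the state.
- env.get_obs(): the state, without advancing time (a new reading comes with each control period).
- env.read_camera(name): name is "side" or "top"; returns a dict with "image" (400x640x3 uint8, blue, green, red), "fx", "fy", "cx", "cy" (pixels), "rvec" (rotation vector, rad) and "tvec" (3), from world to camera coordinates, as OpenCV has them. Camera axes: x right, y down, z forward; pixel columns grow to the right and rows downward; lengths in m; the calibration is good to about 2 mm. A picture is of the moment at which its call begins. There is no depth.
- env.sign_off(): hands the job in, once; it reports no verdict.
The state is a dict: "time_s": time; "qpos": joint angles; "joint_velocities": joint speeds; "effort": joint torques, N m; "tool_pos": TCP position; "tool_rot": TCP orientation; "force": force on the tool from outside, world axes, zero at the start; "wrist_torque": the same for the moment, N m; "grip_width": finger opening in m.
Only numpy, scipy, OpenCV 4.12 (cv2) and the standard library are available. Lean on these libraries where they do the work, as an engineer would, in place of code of your own. Each camera call takes 0.05 s, during which the arm holds its last target. There are 200 camera calls.

## Working session

There is one attempt and no reset: what is moved stays moved. The work goes in short steps, Python scripts to look and compute and a tool call to move; the robot and the scene stay as the last step left them, time stands still between calls to the robot, and variables do not carry over. Pictures are saved under pics/ and viewed, about 8 in all and at most 12, crops included, and the job is handed in when it is done.

Besides the shell and the picture viewer there is one more tool, called after "Emit:" by a JSON object that holds its "name" and its "arguments", one argument or row to a line. servo_tool: Moves the arm, as the interface text tells. Its arguments: {"type":"object","properties":{"plan":{"type":"array"},"force":{"type":"number"}},"required":["plan"]}

```bash
mkdir -p pics
cat > h.py <<'E'
from cell import env
import numpy as np, cv2
def cam(n):
    c=env.read_camera(n); c['R']=cv2.Rodrigues(np.array(c['rvec'],float))[0]; c['t']=np.array(c['tvec'],float).ravel(); return c
def ray(c,u,v):
    d=c['R'].T@np.array([(u-c['cx'])/c['fx'],(v-c['cy'])/c['fy'],1]); return -c['R'].T@c['t'],d
def onz(c,u,v,z):
    o,d=ray(c,u,v); return o+d*(z-o[2])/d[2]
def proj(c,p):
    q=c['R']@np.array(p,float)+c['t']; return c['fx']*q[0]/q[2]+c['cx'],c['fy']*q[1]/q[2]+c['cy']
def tri(c1,p1,c2,p2):
    o1,d1=ray(c1,*p1);o2,d2=ray(c2,*p2)
    s=np.linalg.lstsq(np.c_[d1,-d2],o2-o1,rcond=None)[0]
    a,b=o1+s[0]*d1,o2+s[1]*d2; return (a+b)/2,np.linalg.norm(a-b)
E
python3 - <<'E'
from h import *
for n in("side","top"):
    c=cam(n); cv2.imwrite(f"pics/{n}0.png",c['image']); o,_=ray(c,0,0); print(n,o.round(3),c['fx'],c['R'].round(2).tolist())
s=env.get_obs(); print(s['time_s'],s['tool_pos'],s['tool_rot'],s['force'])
E
```

```text
side [ 0.079 -1.062  0.893] 460.87426959568745 [[0.92, -0.4, -0.01], [-0.24, -0.52, -0.82], [0.32, 0.75, -0.57]]
top [0.459 0.008 1.212] 362.3298585799832 [[0.02, -1.0, 0.03], [-1.0, -0.03, -0.05], [0.06, -0.03, -1.0]]
0.1 [0.16377799 0.62850085 0.22155709] [-1.79899512e+02  6.80871631e-03  1.65399048e+02] [ 1.08446654  0.73439995 -0.28529872]
```

View pics/side0.png

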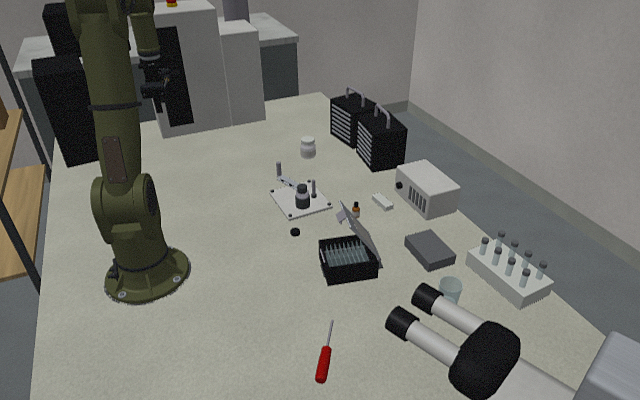

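View pics/top0.png

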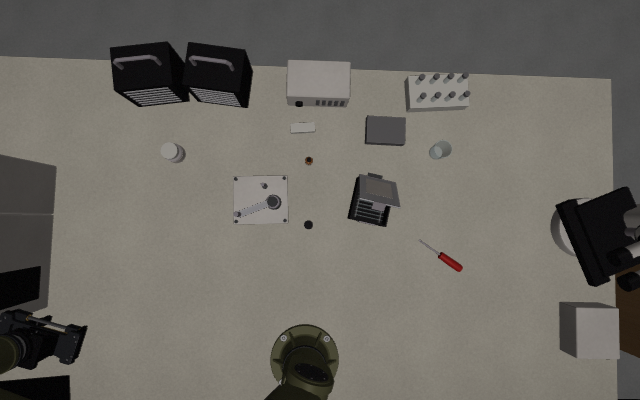

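The side view shows the box at about (348,258) with its lid open past (360,230), and the loader at about (300,197). In the top view the box is at (372,205), the lid at (378,188), the loader plate at (261,200) and the post at (238,213). Next I'll crop and enlarge both.

Run:
```python
from h import *
a=cv2.imread("pics/side0.png")[140:290,260:400]; b=cv2.imread("pics/top0.png")[160:240,225:410]
a=cv2.resize(a,None,fx=4,fy=4,interpolation=cv2.INTER_CUBIC);b=cv2.resize(b,None,fx=4,fy=4,interpolation=cv2.INTER_CUBIC)
cv2.imwrite("pics/ca.png",a);cv2.imwrite("pics/cb.png",b)
c=cam("top")
for n,u,v,z in[("boxcorner",349,218,.065),("boxcorner",386,225,.065),("plateTL",233.5,177,.012),("TR",287.5,176,.012),("BL",234.5,224,.012),("BR",288.5,224,.012),("post",238,213,.134),("pivot",273,202,.09)]: print(n,onz(c,u,v,z).round(3))
```

```text
boxcorner [ 0.461 -0.133  0.065]
boxcorner [ 0.441 -0.251  0.065]
plateTL [0.587 0.246 0.012]
TR [0.595 0.069 0.012]
BL [0.432 0.238 0.012]
BR [0.436 0.061 0.012]
post [0.468 0.205 0.134]
pivot [0.504 0.107 0.09 ]
```

View pics/ca.png

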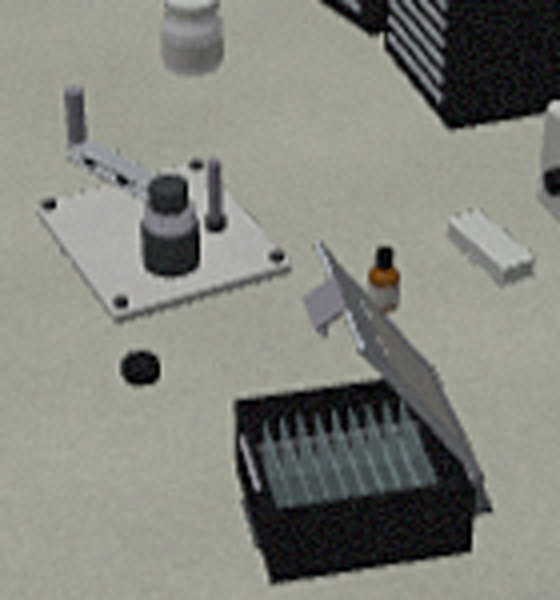

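View pics/cb.png

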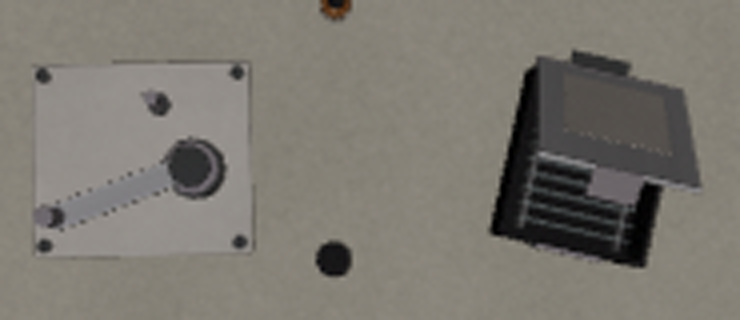

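The crops show the lid leaning open with its front edge from side (340,200.5) to (351,228), which is top (359,198) to (400,207.5). The tab hangs below its middle. The post top is at side (278.5,162) / top (236,213.5).

Run:
```python
from h import *
t=cam("top");s=cam("side")
A=tri(s,(340,200.5),t,(359.3,198));B=tri(s,(351,228),t,(400,207.5))
print("lid L",A,"lid R",B)
print("post",tri(s,(278.5,162),t,(236,213.5)))
fl=onz(t,347.5,218.3,.065);fr=onz(t,386.3,226.5,.065);print(fl,fr,np.linalg.norm(fl-fr))
# side check of box front-left corner: near right rim corners
print("side FL",onz(s,260+235/4,140+402/4,.065),"FR",onz(s,260+265/4,140+503/4,.065),"BR",onz(s,260+472/4,140+475/4,.065))
d=fl-fr;yaw=np.arctan2(-d[0],d[1]);print("yaw",np.degrees(yaw))
x=np.array([np.cos(yaw),np.sin(yaw),0]);hinge=(fl+fr)/2+.14*x;print("hinge",hinge)
e=(A[0]+B[0])/2;v=e-hinge;print("edge",e,"len",np.linalg.norm(v),"ang",np.degrees(np.arctan2(v[2],-v@x)),np.linalg.norm(A[0]-B[0]))
for n,p in(("pin",(158,103)),("pivot",(193,165))):
    for z in(.08,.09,.1): print(n,z,onz(t,225+p[0]/4,160+p[1]/4,z))
```

```text
lid L (array([ 0.51974055, -0.14603215,  0.19104346]), np.float64(0.0038027183508114455)) lid R (array([ 0.49521153, -0.2629278 ,  0.18901154]), np.float64(0.0025380541730272385))
post (array([0.46653112, 0.21023948, 0.13639582]), np.float64(0.0013990712643736642))
[ 0.45974871 -0.12781051  0.065     ] [ 0.43672842 -0.25201601  0.065     ] 0.1263207738280709
side FL [ 0.46206038 -0.13621645  0.065     ] FR [ 0.439251   -0.23960326  0.065     ] BR [ 0.57632015 -0.27127243  0.065     ]
yaw -10.50007065590579
hinge [ 0.58589422 -0.2154264   0.065     ]
edge [ 0.50747604 -0.20447997  0.1900275 ] len 0.1479902365613947 ang 57.68010402578388 0.11945876021536155
pin 0.08 [0.55488884 0.13586473 0.08      ]
pin 0.09 [0.55404619 0.13473558 0.09      ]
pin 0.1 [0.55320355 0.13360643 0.1       ]
pivot 0.08 [0.50717491 0.10715574 0.08      ]
pivot 0.09 [0.5067537  0.10628017 0.09      ]
pivot 0.1 [0.50633249 0.1054046  0.1       ]
```

Emit:
{"name": "servo_tool", "arguments": {
  "plan": [
    [0,[-3.6,-1.2,-0.5],[0,0,0]],
    [0,[-3.6,-1.2,-0.5],[0,0,0]],
    [0,[-3.6,-1.2,-0.5],[0,0,0]],
    [0,[-3.6,-1.2,-0.5],[0,0,0]],
    [0,[-3.6,-1.2,-0.5],[0,0,0]],
    [0,[-3.6,-1.2,-0.5],[0,0,0]],
    [0,[-3.6,-1.2,-0.5],[0,0,0]],
    [0,[-3.6,-1.2,-0.5],[0,0,0]],
    [0,[-3.6,-1.2,-0.5],[0,0,0]],
    [0,[-3.6,-1.2,-0.5],[0,0,0]],
    [0,[0,0,0],[0,0,0]]
  ],
  "force": 40
}}

```text
time_s: 1.17
tool_pos: [0.4913, 0.4154, 0.2696]
tool_rot: [-179.7, -0.1, 166.1]
force: [1.9, -1.2, -0.0]
grip_width: 0.0221
```

Emit:
{"name": "servo_tool", "arguments": {
  "plan": [
    [0,[-1.1,-3.3,0],[0,0,0]],
    [0,[-1.1,-3.3,0],[0,0,0]],
    [0,[-1.1,-3.3,0],[0,0,0]],
    [0,[-1.1,-3.3,0],[0,0,0]],
    [0,[-1.1,-3.3,0],[0,0,0]],
    [0,[-1.1,-3.3,0],[0,0,0]],
    [0,[-1.1,-3.3,0],[0,0,0]],
    [0,[-1.1,-3.3,0],[0,0,0]],
    [0,[-1.1,-3.3,0],[0,0,0]],
    [0,[-1.1,-3.3,0],[0,0,0]],
    [0,[-1.1,-3.3,0],[0,0,0]],
    [0,[-1.1,-3.3,0],[0,0,0]],
    [0,[-1.1,-3.3,0],[0,0,0]],
    [0,[-1.1,-3.3,0],[0,0,0]],
    [0,[-1.1,-3.3,0],[0,0,0]],
    [0,[-1.1,-3.3,0],[0,0,0]],
    [0,[-1.1,-3.3,0],[0,0,0]],
    [0,[-1.1,-3.3,0],[0,0,0]],
    [0,[0,0,0],[0,0,0]]
  ]
}}

```text
time_s: 2.75
tool_pos: [0.5383, -0.2339, 0.2682]
tool_rot: [-179.8, -0.0, 166.1]
force: [-0.3, -0.5, 0.5]
grip_width: 0.0008
```

Run:
```python
from h import *
s=cam("side");a=s['image'][170:290,290:420];cv2.imwrite("pics/s1.png",cv2.resize(a,None,fx=4,fy=4,interpolation=cv2.INTER_CUBIC))
o=env.get_obs();print(o['tool_pos'],o['tool_rot'],o['force'])
```

```text
[ 0.53881121 -0.23031255  0.26799067] [-1.79963463e+02 -6.98976379e-02  1.66238657e+02] [-0.53312864 -0.45277438  0.24953521]
```

View pics/s1.png

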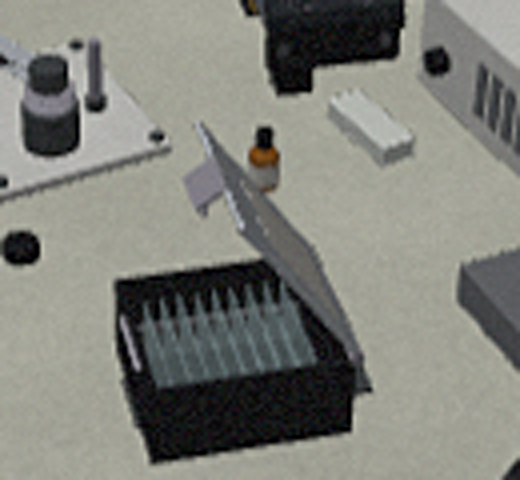

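The lid is untouched, the fingertips show at crop (290,88), above and behind it. I'll move over the contact line and lower.

Emit:
{"name": "servo_tool", "arguments": {
  "plan": [
    [0,[1.2,2.4,0],[0,0,0]],
    [0,[0,0,2.5],[0,0,0]],
    [0,[0,0,2.5],[0,0,0]],
    [0,[0,0,1.5],[0,0,0]],
    [0,[0,0,0],[0,0,0]]
  ]
}}

```text
time_s: 3.22
tool_pos: [0.5342, -0.1982, 0.2015]
tool_rot: [179.8, 0.1, 166.4]
force: [-1.1, 1.2, -0.9]
grip_width: 0.0001
```

Run:
```python
from h import *
o=env.get_obs();print(o['tool_pos'],o['tool_rot'],o['force'])
```

```text
[ 0.53418287 -0.19815064  0.20149804] [1.79818374e+02 6.47052111e-02 1.66350638e+02] [-1.05954499  1.19696013 -0.92046734]
```

Emit:
{"name": "servo_tool", "arguments": {
  "plan": [
    [0,[0,-0.2,1.2],[0,0,0]],
    [0,[0,-0.2,1.2],[0,0,0]],
    [0,[0.1,-0.1,1.0],[0,0,0]],
    [0,[0.6,0,0.6],[0,0,0]],
    [0,[0.8,0,0.7],[0,0,0]],
    [0,[0.7,0,0.8],[0,0,0]],
    [0,[0.7,0,0.8],[0,0,0]],
    [0,[0.6,0,0.8],[0,0,0]]
  ]
}}

```text
time_s: 3.88
tool_pos: [0.5014, -0.1928, 0.1289]
tool_rot: [179.8, 0.6, 166.6]
force: [-0.0, 0.5, 1.2]
grip_width: 0.0005
```

Run:
```python
from h import *
s=cam("side");a=s['image'][170:290,290:420];cv2.imwrite("pics/s2.png",cv2.resize(a,None,fx=4,fy=4,interpolation=cv2.INTER_CUBIC))
o=env.get_obs();print(o['tool_pos'],o['tool_rot'],o['force'])
```

```text
[ 0.49914696 -0.19220572  0.12711161] [179.76433511   0.31732142 166.53986464] [-1.70079423  0.19789072 -1.07062592]
```

View pics/s2.png

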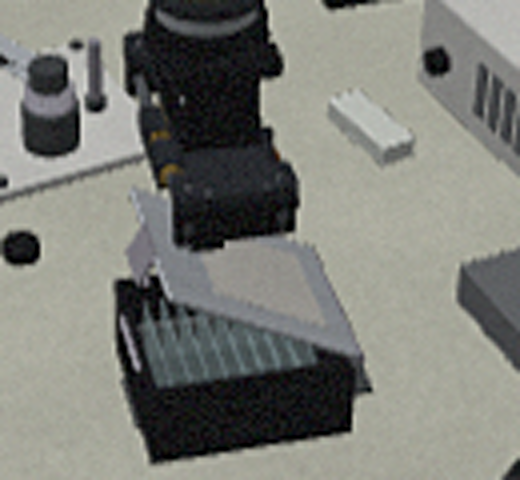

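The lid is following, at about 30° now. I'll continue.

Emit:
{"name": "servo_tool", "arguments": {
  "plan": [
    [0,[0.8,-0.1,0.7],[0,0,0]],
    [0,[0.8,-0.1,0.8],[0,0,0]],
    [0,[0.8,-0.1,0.8],[0,0,0]],
    [0,[0.7,-0.1,0.8],[0,0,0]],
    [0,[0.7,-0.1,0.6],[0,0,0]],
    [0,[0.6,-0.1,0.4],[0,0,0]],
    [0,[0.4,-0.1,0.2],[0,0,0]]
  ]
}}

```text
time_s: 4.52
tool_pos: [0.4519, -0.1879, 0.0827]
tool_rot: [179.7, 0.9, 166.5]
force: [3.9, 0.5, 6.4]
grip_width: 0.0005
```

Emit:
{"name": "servo_tool", "arguments": {
  "plan": [
    [0,[0,0,0.4],[0,0,0]],
    [0,[0,0,0.5],[0,0,0]],
    [0,[0,0,0.6],[0,0,0]]
  ]
}}

```text
time_s: 4.77
tool_pos: [0.4523, -0.1881, 0.0701]
tool_rot: [179.6, 1.0, 166.5]
force: [-20.6, 6.0, 72.4]
grip_width: 0.0006
```

Emit:
{"name": "servo_tool", "arguments": {
  "plan": [
    [0,[0,0,-1.0],[0,0,0]],
    [0,[0,0,-2.5],[0,0,0]],
    [0,[0,0,-3.5],[0,0,0]],
    [0,[0,0,-3.5],[0,0,0]],
    [0,[0,3.5,-3.5],[0,0,0]],
    [0,[0,3.5,-2.0],[0,0,0]],
    [0,[0,3.5,0],[0,0,0]],
    [0,[0,3.5,0],[0,0,0]],
    [0,[0,0,0],[0,0,0]]
  ]
}}

```text
time_s: 5.52
tool_pos: [0.4802, -0.0559, 0.2288]
tool_rot: [179.7, 0.5, 165.9]
force: [0.1, 0.1, -0.2]
grip_width: 0.0005
```

Run:
```python
from h import *
s=cam("side");a=s['image'][190:290,300:400]
t=cam("top");b=t['image'][160:235,225:410]
cv2.imwrite("pics/s3.png",cv2.resize(a,None,fx=5,fy=5,interpolation=cv2.INTER_CUBIC))
cv2.imwrite("pics/t3.png",cv2.resize(b,None,fx=4,fy=4,interpolation=cv2.INTER_CUBIC))
o=env.get_obs();print(o['tool_pos'],o['tool_rot'],o['force'])
```

```text
[ 0.4785327  -0.06241891  0.22815511] [179.90808093   0.42914418 165.58677485] [ 0.19157284 -0.75245263  0.31936733]
```

View pics/s3.png

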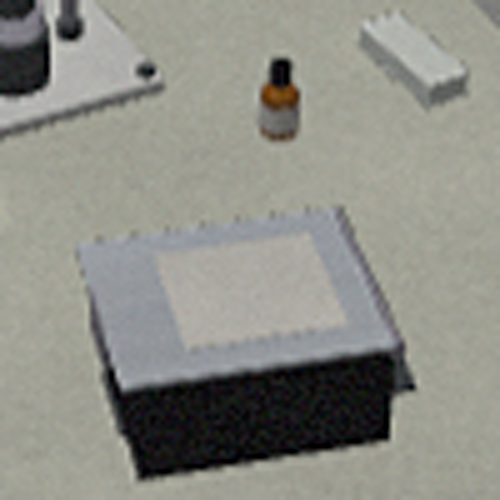

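The lid lies level and shut on the box (its top face spans crop (80,245) to (400,350)) and the bottle hasn't moved. The downward stop at z=0.070 agrees with a shut lid, whose top face is at 0.071.

Run:
```python
from h import *
o=env.get_obs();print(np.round(o['qpos'],1),o['tool_pos'],o['tool_rot'],o['time_s'])
t=cam("top");s=cam("side")
print("post",onz(t,236.5,213.7,.134),proj(t,(.467,.21,.134)))
```

```text
[-22.4  -3.7  25.7 106.8   1.7  76.1  78.5] [ 0.4785327  -0.06241891  0.22815511] [179.90808093   0.42914418 165.58677485] 5.6167
post [0.46533047 0.20943406 0.134     ] (np.float64(236.32786382161925), np.float64(213.12965342097868))
```

View pics/t3.png

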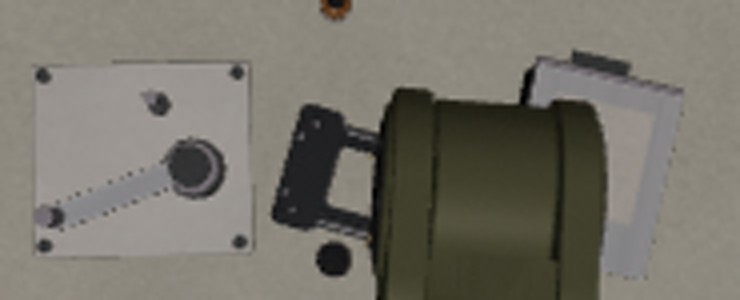

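The top view shows the loader untouched, the post still at crop (47,214) and the lens cap clear. Now I'll go over the post, open and turn the jaws along its travel.

Emit:
{"name": "servo_tool", "arguments": {
  "plan": [
    [0,[1.0,3.25,0],[0,0,0]],
    [0,[1.0,3.25,0],[0,0,0]],
    [0.3,[1.0,3.25,0],[0,0,0]],
    [1,[1.0,3.25,0],[0,0,0]],
    [1,[1.0,3.25,0],[0,0,0]],
    [1,[1.0,3.25,0],[0,0,0]],
    [1,[1.0,3.25,0],[0,0,0]],
    [1,[1.0,3.25,0],[0,0,0]],
    [1,[0,0,0],[0,0,-7]],
    [1,[0,0,0],[0,0,-7]],
    [1,[0,0,0],[0,0,-7]],
    [1,[0,0,0],[0,0,-7]],
    [1,[0,0,0],[0,0,-7]],
    [1,[0,0,0],[0,0,-7]],
    [1,[0,0,0],[0,0,-7]],
    [1,[0,0,0],[0,0,-7]],
    [1,[0,0,0],[0,0,-7]],
    [1,[0,0,0],[0,0,-7]]
  ],
  "force": 25
}}

```text
time_s: 7.22
tool_pos: [0.474, 0.1814, 0.2153]
tool_rot: [-179.9, -1.0, -125.7]
force: [-0.3, -0.4, -0.8]
grip_width: 0.0865
```

Run:
```python
from h import *
from scipy.spatial.transform import Rotation as Q
o=env.get_obs();print(np.round(o['qpos'],1),o['tool_pos'],o['tool_rot'],o['time_s'],o['force'],o['grip_width'])
R=Q.from_euler('xyz',o['tool_rot'],degrees=True)
print(R.inv().apply(np.array([.466,.210,.096])-o['tool_pos'])*100)
```

```text
[-34.3   1.7  10.1 103.3   0.3  75.8 120.1] [0.47399719 0.18144088 0.21533074] [-179.92322969   -1.02317455 -125.72206153] 7.2167 [-0.27712749 -0.40485608 -0.84641597] 0.0865180654877979
[-2.06446995  2.33263396 11.89499136]
```

Emit:
{"name": "servo_tool", "arguments": {
  "plan": [
    [1,[-2.0,2.3,1.0],[0,0,0]],
    [1,[0,0,1.5],[0,0,0]],
    [1,[0,0,1.0],[0,0,0]],
    [1,[0,0,0],[0,0,0]]
  ]
}}

```text
time_s: 7.55
tool_pos: [0.4697, 0.2028, 0.1775]
tool_rot: [-179.9, -1.1, -126.1]
force: [-0.4, -0.1, -0.7]
grip_width: 0.0871
```

Run:
```python
from h import *
from scipy.spatial.transform import Rotation as Q
s=cam("side");a=s['image'][110:230,230:360]
cv2.imwrite("pics/s4.png",cv2.resize(a,None,fx=5,fy=5,interpolation=cv2.INTER_CUBIC))
o=env.get_obs();print(o['tool_pos'],o['tool_rot'],o['time_s'],o['force'],o['grip_width'])
R=Q.from_euler('xyz',o['tool_rot'],degrees=True)
print(R.inv().apply(np.array([.466,.210,.098])-o['tool_pos'])*100)
```

```text
[0.47031689 0.20209724 0.1783552 ] [-179.80582121   -1.13762059 -126.20524685] 7.6 [ 0.42485866 -1.22861715  0.26441905] 0.08665434347146726
[-0.54214981  0.8423288   8.02352982]
```

View pics/s4.png

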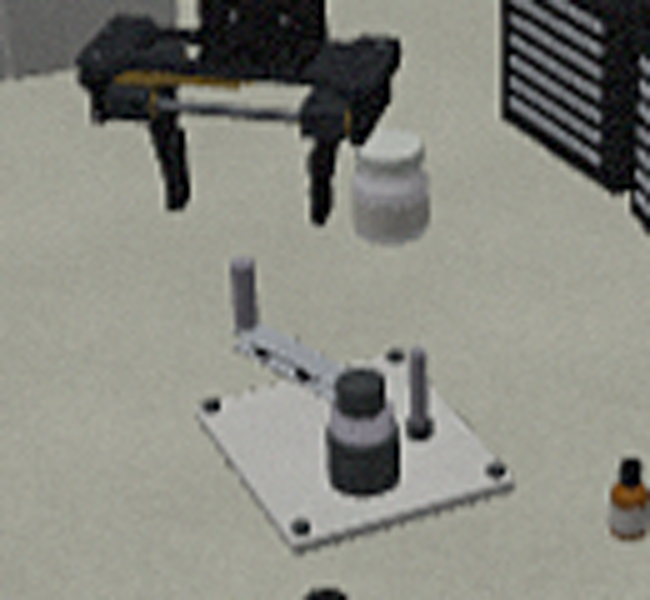

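The open jaws at crop x 180–318 straddle the post at x 243. Lowering now.

Emit:
{"name": "servo_tool", "arguments": {
  "plan": [
    [1,[-0.6,0.9,0],[0,0,0]],
    [1,[0,0,2.0],[0,0,0]],
    [1,[0,0,2.0],[0,0,0]],
    [1,[0,0,2.0],[0,0,0]],
    [1,[0,0,1.7],[0,0,0]],
    [1,[0,0,0],[0,0,0]]
  ]
}}

```text
time_s: 8.1
tool_pos: [0.4698, 0.2124, 0.1039]
tool_rot: [-179.6, -0.6, -126.7]
force: [-0.2, -0.6, 0.1]
grip_width: 0.0869
```

```bash
cat > st.py <<'E'
from h import *
from scipy.spatial.transform import Rotation as Q
import sys
o=env.get_obs();p=np.array(o['tool_pos']);print(p,o['tool_rot'],o['time_s'],o['force'],o['grip_width'])
R=Q.from_euler('xyz',o['tool_rot'],degrees=True)
pv=np.array([.507,.106]);v=p[:2]-pv;print("r",np.hypot(*v),"ang",np.degrees(np.arctan2(v[1],v[0])))
print(R.inv().apply(np.array([.466,.210,.098])-p)*100)
for a in (100,90,80,70,60,50,46,42):
    print(a,(R.inv().apply(np.array([*(pv+.11*np.array([np.cos(np.radians(a)),np.sin(np.radians(a))])),p[2]])-p)*100).round(2))
E
python3 st.py
```

```text
[0.46981617 0.21238358 0.10387653] [-179.62085887   -0.6175966  -126.65138672] 8.1 [-0.22793349 -0.55787725  0.13196301] 0.08692375352776115
r 0.11269473544492731 ang 109.2658520416813
[0.4126757  0.16779247 0.59103776]
100 [-1.24 -1.33 -0.  ]
90 [-2.51 -2.77 -0.01]
80 [-3.52 -4.4  -0.01]
70 [-4.22 -6.18 -0.  ]
60 [-4.61 -8.06  0.  ]
50 [-4.67 -9.98  0.02]
46 [ -4.59 -10.74   0.02]
42 [ -4.47 -11.5    0.03]
```

Close around the post.

Emit:
{"name": "servo_tool", "arguments": {
  "plan": [
    [0,[0.4,0.2,0.5],[0,0,0]],
    [0,[0,0,0],[0,0,0]],
    [0,[0,0,0],[0,0,0]],
    [0,[0,0,0],[0,0,0]],
    [0,[0,0,0],[0,0,0]],
    [0,[0,0,0],[0,0,0]],
    [0,[0,0,0],[0,0,0]],
    [0,[0,0,0],[0,0,0]]
  ],
  "force": 25
}}

```text
time_s: 8.77
tool_pos: [0.4689, 0.2124, 0.1051]
tool_rot: [-179.4, -0.1, -126.7]
force: [0.1, -0.0, -0.1]
grip_width: 0.0414
```

```bash
python3 st.py
```

```text
[0.46889798 0.21244942 0.10508347] [-1.79426196e+02 -1.09808030e-01 -1.26717519e+02] 8.7667 [ 0.06244837 -0.02855381 -0.10411488] 0.0413983510729372
r 0.11306300345694498 ang 109.69408719539865
[0.36824731 0.09295328 0.70815907]
100 [-1.29 -1.41  0.01]
90 [-2.56 -2.84  0.02]
80 [-3.57 -4.47  0.04]
70 [-4.28 -6.25  0.05]
60 [-4.67 -8.13  0.07]
50 [ -4.73 -10.05   0.09]
46 [ -4.66 -10.81   0.1 ]
42 [ -4.53 -11.57   0.11]
```

Emit:
{"name": "servo_tool", "arguments": {
  "plan": [
    [0,[0.5,0.1,0.8],[0,0,0]],
    [0,[0.3,0,0.3],[0,0,0]],
    [0,[0,0,0],[0,0,0]],
    [0,[0,0,0],[0,0,0]],
    [0,[0,0,0],[0,0,0]],
    [0,[0,0,0],[0,0,0]]
  ]
}}

```text
time_s: 9.27
tool_pos: [0.4603, 0.2086, 0.0935]
tool_rot: [-179.7, -0.1, -126.7]
force: [1.0, 0.3, 0.5]
grip_width: 0.0153
```

```bash
python3 st.py
```

```text
[0.46025939 0.20860663 0.09347254] [-1.79733545e+02 -7.84028377e-02 -1.26651754e+02] 9.2667 [0.97064763 0.28404143 0.52780681] 0.015269253516992938
r 0.11275107235093992 ang 114.4907866003787
[-0.45385294 -0.37948367 -0.45160772]
100 [-2.11 -1.88  0.01]
90 [-3.38 -3.31  0.01]
80 [-4.39 -4.94  0.02]
70 [-5.1  -6.72  0.02]
60 [-5.48 -8.6   0.03]
50 [ -5.54 -10.52   0.04]
46 [ -5.47 -11.28   0.04]
42 [ -5.34 -12.04   0.05]
```

The jaws stopped at 15.3 mm, on the 16 mm post. Next I'll swing it through the first part of the arc.

Emit:
{"name": "servo_tool", "arguments": {
  "plan": [
    [0,[-0.8,-0.75,0],[0,0,0]],
    [0,[-0.8,-0.75,0],[0,0,0]],
    [0,[-0.65,-0.7,0],[0,0,0]],
    [0,[-0.65,-0.7,0],[0,0,0]],
    [0,[-0.5,-0.8,0],[0,0,0]],
    [0,[-0.5,-0.8,0],[0,0,0]]
  ],
  "force": 40
}}

```text
time_s: 9.77
tool_pos: [0.5082, 0.2194, 0.0933]
tool_rot: [178.9, -0.8, -126.5]
force: [-6.6, -0.2, 7.9]
grip_width: 0.0153
```

```bash
python3 st.py
```

```text
[0.50823633 0.21939174 0.09328028] [ 178.92207015   -0.75327778 -126.49800701] 9.7667 [-6.6082384  -0.17943448  7.86083984] 0.015257424511792132
r 0.11339847925333744 ang 89.37531819683204
[ 3.27309854  2.84423613 -0.37553838]
100 [1.62 1.33 0.05]
90 [ 0.35 -0.1   0.  ]
80 [-0.66 -1.74 -0.04]
70 [-1.36 -3.52 -0.08]
60 [-1.74 -5.4  -0.12]
50 [-1.79 -7.32 -0.16]
46 [-1.72 -8.08 -0.17]
42 [-1.59 -8.84 -0.19]
```

Emit:
{"name": "servo_tool", "arguments": {
  "plan": [
    [0,[-0.6,-0.9,-0.1],[0,0,0]],
    [0,[-0.5,-0.9,0],[0,0,0]],
    [0,[-0.4,-1.0,0],[0,0,0]],
    [0,[-0.35,-1.0,0],[0,0,0]],
    [0,[-0.2,-1.0,0],[0,0,0]],
    [0,[-0.2,-1.0,0],[0,0,0]]
  ]
}}

```text
time_s: 10.27
tool_pos: [0.559, 0.2083, 0.0931]
tool_rot: [177.8, -1.6, -126.0]
force: [-10.0, 0.1, 9.3]
grip_width: 0.0155
```

```bash
python3 st.py
```

```text
[0.55903003 0.20827228 0.09310287] [ 177.78332849   -1.62040725 -126.01276614] 10.2667 [-9.956662    0.05625965  9.34379067] 0.015547309163170661
r 0.11474642655607499 ang 63.03572572217246
[ 5.341808    7.63405003 -0.04355299]
100 [3.69 6.1  0.34]
90 [2.43 4.66 0.25]
80 [1.45 3.02 0.16]
70 [0.76 1.23 0.07]
60 [ 0.39 -0.65 -0.01]
50 [ 0.36 -2.57 -0.09]
46 [ 0.44 -3.33 -0.12]
42 [ 0.57 -4.09 -0.14]
```

Emit:
{"name": "servo_tool", "arguments": {
  "plan": [
    [0,[0,-0.9,0],[0,0,0]],
    [0,[0.05,-0.9,0],[0,0,0]],
    [0,[0.1,-0.7,0],[0,0,0]]
  ]
}}

```text
time_s: 10.52
tool_pos: [0.5743, 0.1994, 0.0931]
tool_rot: [177.1, -1.7, -125.7]
force: [-7.9, 3.9, 5.9]
grip_width: 0.0159
```

```bash
python3 st.py
python3 - <<'E'
from h import *
from scipy.spatial.transform import Rotation as Q
o=env.get_obs();r,p,y=o['tool_rot']
R=Q.from_euler('xyz',o['tool_rot'],degrees=True);print((R.inv()*Q.from_euler('xyz',[180,0,y],degrees=True)).as_rotvec(degrees=True))
E
```

```text
[0.57429589 0.19935267 0.09307549] [ 177.10346822   -1.66210972 -125.65592551] 10.5167 [-7.89046113  3.87499408  5.94671422] 0.01592970466278855
r 0.11508022024400807 ang 54.212995374847885
[5.45960595 9.42489433 0.14221083]
100 [3.82 7.88 0.51]
90 [2.57 6.43 0.4 ]
80 [1.59 4.78 0.29]
70 [0.92 2.99 0.18]
60 [0.56 1.11 0.07]
50 [ 0.54 -0.81 -0.03]
46 [ 0.62 -1.57 -0.06]
42 [ 0.76 -2.32 -0.1 ]
[ 2.89632864 -1.66175571 -0.04201316]
```

Emit:
{"name": "servo_tool", "arguments": {
  "plan": [
    [0,[0.1,-0.7,0],[0.7,-0.4,0]],
    [0,[0.1,-0.6,0],[0.7,-0.4,0]],
    [0,[0.1,-0.6,0],[0.7,-0.4,0]]
  ]
}}

```text
time_s: 10.77
tool_pos: [0.5825, 0.1937, 0.093]
tool_rot: [178.4, -0.5, -125.4]
force: [-9.1, 4.8, 7.8]
grip_width: 0.0152
```

```bash
python3 st.py
```

```text
[0.58246006 0.19373366 0.09302603] [ 178.41364538   -0.53532652 -125.35830612] 10.7667 [-9.08216681  4.80600317  7.75516038] 0.015241325373205881
r 0.11572128215291994 ang 49.30104744405042
[ 5.41721298 10.44757157 -0.1576377 ]
100 [3.79 8.9  0.28]
90 [2.55 7.44 0.23]
80 [1.58 5.79 0.18]
70 [0.91 3.99 0.12]
60 [0.57 2.1  0.06]
50 [0.56 0.19 0.01]
46 [ 0.65 -0.58 -0.01]
42 [ 0.79 -1.33 -0.03]
```

Emit:
{"name": "servo_tool", "arguments": {
  "plan": [
    [0,[0.15,-0.6,0],[0.7,-0.3,0]],
    [0,[0.15,-0.6,0],[0.5,0,0]]
  ]
}}

```text
time_s: 10.93
tool_pos: [0.5826, 0.1938, 0.093]
tool_rot: [178.6, -0.3, -125.0]
force: [-11.5, 7.0, 8.8]
grip_width: 0.0151
```

```bash
python3 st.py|head -2
```

```text
[0.58263308 0.19383879 0.09298441] [ 178.63704729   -0.27096805 -124.98233087] 10.9333 [-11.4839134    6.98448137   8.82161234] 0.01507920614839033
r 0.11591382963007464 ang 49.27009368334435
```

Emit:
{"name": "servo_tool", "arguments": {
  "plan": [
    [0,[0.15,-0.7,0],[0.3,0,0]],
    [0,[0.15,-0.7,0],[0.3,0,0]]
  ]
}}

```text
time_s: 11.1
tool_pos: [0.5826, 0.1939, 0.093]
tool_rot: [178.1, -0.4, -124.5]
force: [-13.0, 7.1, 9.0]
grip_width: 0.0153
```

```bash
python3 st.py|head -2
```

```text
[0.58255091 0.19390377 0.09296649] [ 178.08105928   -0.42687723 -124.47739989] 11.1 [-13.02409899   7.06463814   9.01105979] 0.015318605633060388
r 0.11590949756012377 ang 49.32183437602647
```

Emit:
{"name": "servo_tool", "arguments": {
  "plan": [
    [0,[0.2,-1.2,0],[0.3,0,0]],
    [0,[0.2,-1.2,0],[0.3,0,0]]
  ]
}}

```text
time_s: 11.27
tool_pos: [0.5825, 0.1942, 0.0927]
tool_rot: [176.6, -0.8, -123.6]
force: [-25.0, 9.6, 17.9]
grip_width: 0.016
```

```bash
python3 st.py|head -2
python3 - <<'E'
from h import *
s=cam("side");a=s['image'][110:270,240:390]
cv2.imwrite("pics/s5.png",cv2.resize(a,None,fx=4,fy=3.75,interpolation=cv2.INTER_CUBIC))
cv2.imwrite("pics/s5f.png",s['image'])
t=cam("top");cv2.imwrite("pics/t5.png",t['image'])
for A in(46,44,50,54): print(A,[np.round(proj(s,(.507+.11*np.cos(np.radians(A)),.106+.11*np.sin(np.radians(A)),z))-np.array([240,110]),1)*[4,3.75] for z in(.085,.134)])
E
python3 st.py|head -2
```

```text
[0.5824693  0.1942053  0.09269492] [ 176.56763299   -0.75182415 -123.62604921] 11.2667 [-24.96239435   9.60930793  17.909486  ] 0.01602539183352514
r 0.1160852728411505 ang 49.44938830262799
46 [array([297.2 , 230.25]), array([296., 183.])]
44 [array([301.6, 231. ]), array([300.4 , 183.75])]
50 [array([288.8 , 228.75]), array([287.2, 181.5])]
54 [array([280., 228.]), array([278.4 , 180.75])]
[0.58248083 0.19418627 0.09272323] [ 176.56105013   -0.76569872 -123.63158813] 11.3667 [-24.62192914  10.91585092  17.69534443] 0.016161647823741253
r 0.11607831395207979 ang 49.43895480856971
```

View pics/s5.png

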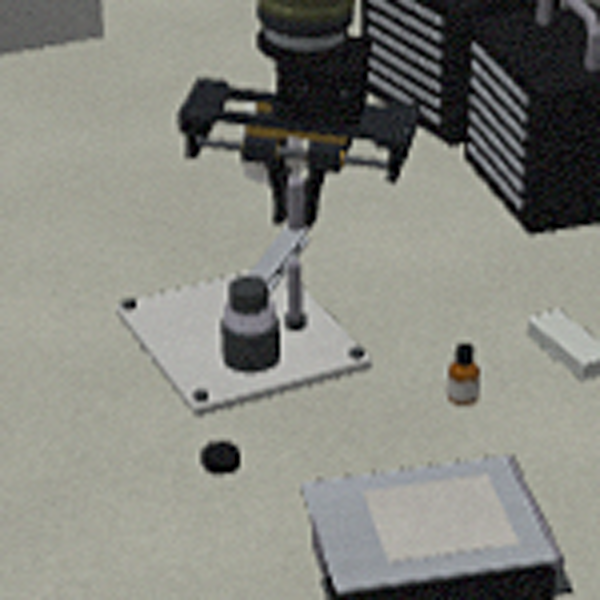

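The side view shows the post between the fingers at crop (297,228), matching the projected 46° stop position (297,230). The arm lies against the stop pin, and the lid is still shut. I'll ease the push to a moderate hold and check it's steady.

Emit:
{"name": "servo_tool", "arguments": {
  "plan": [
    [0,[0.2,-0.7,0],[0.6,-0.3,0]],
    [0,[0.2,-0.7,0],[0.6,-0.3,0]],
    [0,[0.2,-0.7,0],[0.6,-0.3,0]],
    [0,[0.2,-0.7,0],[0.6,-0.3,0]],
    [0,[0.2,-0.7,0],[0.6,-0.3,0]],
    [0,[0.2,-0.7,0],[0.6,-0.3,0]]
  ]
}}

```text
time_s: 11.87
tool_pos: [0.5828, 0.195, 0.0929]
tool_rot: [176.9, 0.9, -121.9]
force: [-13.4, 8.2, 10.4]
grip_width: 0.0157
```

```bash
python3 st.py|head -2
python3 - <<'E'
from h import *
for i in range(8): s=cam("side")
a=s['image'][110:290,240:400]
cv2.imwrite("pics/s6.png",cv2.resize(a,None,fx=4,fy=3.3,interpolation=cv2.INTER_CUBIC)[:600])
f=cv2.imread("pics/s5f.png"); print("changed px",(cv2.absdiff(cv2.GaussianBlur(f,(3,3),0),cv2.GaussianBlur(s['image'],(3,3),0)).max(2)>40).sum())
E
python3 st.py|head -2
```

```text
[0.58284816 0.19498262 0.09285337] [ 176.9178482     0.86394936 -121.87706884] 11.8667 [-13.42132762   8.21460712  10.41089228] 0.01573889165973109
r 0.1169224106180902 ang 49.55596183771313
changed px 315
[0.58283821 0.19496355 0.09283712] [ 176.91762193    0.84701495 -121.88531394] 12.2667 [-13.35150513   8.44326611  10.1043614 ] 0.015795417802586517
r 0.11690144412030032 ang 49.55360972657781
```

View pics/s6.png

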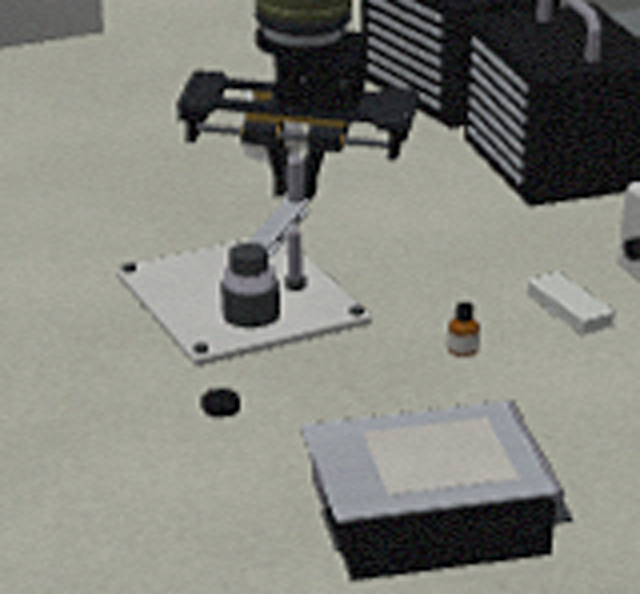

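The picture shows the post at (297,195) still between the fingers with the arm against the pin. The lid is flat, the bystanders haven't moved, and the pose stayed steady for 0.4 s. Handing in.

```bash
python3 -c "
from cell import env
print(env.sign_off())"
```

```text
the job is handed in; nothing more can be done
None
```

The lid is shut, and I handed the job in with the gripper still holding the sprung arm at its stop, after 12.3 s of the 48 s allowed.

**Lid:** I pushed it down with closed fingertips. They stopped at 0.070 m, and a fully shut lid's top face should be at 0.071 m. Later pictures show the lid flat and staying down after I let go. I could not see the spring tab itself, so I'm inferring that it snapped from those signs. The last press peaked at about 75 N in total on the fingertips, more than needed but under the 120 N wrist limit.

**Sprung arm:** I gripped the post with jaws set along its travel; they stopped at about 15–16 mm on the 16 mm post. I then swung it clockwise until more push no longer moved it. In the side view the post sits where the stop position should put it, with the arm against the pin. It held for 0.4 s with about 15 N of push, against a spring force of 7.3 N.

**Checks that were less clean:**
- The tool was tilted by about 3°.
- The tool's own position reads 3° short of the expected 46° and 6–7 mm too far out. I take this as the post sitting off-centre in the pads, near their edge, because the pictures show the post itself at the stop.
- The bystanders I could see in the last picture (dropper bottle, lens cap, slide mailer) looked unmoved. I did not check the others at the end, but I kept the arm well away from them.

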